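# Post a rejected bush through the sprung flap of the reject box

## Robot

A 6-joint arm with a two-finger parallel gripper is mounted at the origin on a cart in front of the work surface, level with it; the furniture and walls round the work are solid. World frame = base frame: x ahead of the robot, y to its left, z up, the work surface at z = 0. Lengths are in mm, angles in rad, forces in N, time in s.
With the tool pointing down it reaches from about 425 to 950 mm from the base axis. Payload 3.5 kg.
Tool frame: the origin (TCP) lies at the very end of the fingers, on their centre line; the grasp point (between the pads) lies 19 mm behind it; z points along the fingers, y is the line along which they close (so a half turn about z gives the same grasp; the last joint's range is limited). The gripper opens to 85 mm and grips with 20 to 120 N. Pads are 22 mm wide; open, the fingers measure 114 mm over their backs; the gripper's body (76 mm by 85 mm) begins 54 mm behind the grasp point. The pads swing forward as they close: fully open they stand 13 mm farther back than shut.
Start: joints at [1.025, 0.286, 1.577, -0, 1.279, -0.15], TCP at [260.207, 622.815, 231.325] pointing down, gripper open.
Joint ranges: [-2.77, 2.77], [-0.9, 2.22], [0.21, 2.48], [-1.53, 4.67], [0.24, 2.81], [-2.84, 2.84]. Speed limits (rad/s): [2.79, 2.79, 3.14, 3.14, 3.14, 3.14].

## Interface

Orientations are given as [roll, pitch, yaw] about the fixed x, y, z axes, in that order (R = Rz(yaw) Ry(pitch) Rx(roll)).
In Python, from cell import get_obs, vision, robot gives the robot as it stands.
- The arm moves only by the tool hand_motion, called after "Emit:" as name(argument=value, ...), one argument or row to a line, values as JSON. Schema: {"type":"object","properties":{"increments":{"type":"array","items":{"type":"array","items":{"type":"number"},"minItems":7,"maxItems":7},"minItems":1,"maxItems":10},"grip_force":{"type":"number"},"only":{"type":"string"},"quiet":{"type":"boolean"},"lines":{"type":"string"}},"required":["increments"],"additionalProperties":false}. increments is a list of rows, 1 to 10 of them, each of 7 numbers: a rotation vector rx, ry, rz in normalised numbers (1 is 4 rad), then dx, dy, dz in shares of 400 mm (1.0 is 400 mm), then the finger opening in mm; each row shifts and turns the commanded pose from where the row before left it, along the tool's axes as they then stand; what a row does not reach is not made up. A row lasts 1/10 s, in which the tool goes at most 50 mm and 0.15 rad, less where a joint would pass 70% of its speed; a pose out of reach is approached as far as the arm can. The fingers move at their own pace and stop on an object; grip_force is the grip in N (left out, the last holds). Time passes only in rows, so rows that do not move let the fingers close. The tool returns the time, the measured TCP pose, the force, the opening and the grip force at its end. only (a regular expression) keeps the lines of the reply that match it, lines (a string "A,B") keeps lines A to B, and quiet returns only ok. No shift or turn number may pass 1 either way. Input that does not fit is refused with a message, and nothing moves.
- get_obs(): the state, without advancing time (a new reading comes with each control period).
- vision.read_camera(name): name is "side" or "top"; returns a dict with "color" (384x512x3 uint8, red, green, blue), "K" (3x3 intrinsics, pixels), "k1" (the pictures are not rectified: a ray, as slopes to the right and down, at radius r is drawn at 1 + k1 r^2 times it, then the intrinsics apply), "position" and "orientation" of the camera in the world. Camera axes: x right, y down, z forward; pixel columns grow to the right and rows downward; lengths in mm; the calibration is good to about 2 mm. A picture is of the moment at which its call begins. There is no depth.
- robot.job_done(): hands the job in; it is judged then, once.
The state is a dict: "clock": time; "joint_pos": joint angles; "dq": joint speeds; "joint_torque": joint torques, N m; "tcp_pos": TCP position; "orientation": TCP orientation; "force": force on the tool from outside, world axes, zero at the start; "torque": the same for the moment, N m; "gripper_width": finger opening in mm; "gripper_force": force on a finger pad.
Only numpy, scipy, OpenCV 4.12 (cv2) and the standard library are available. Lean on these libraries where they do the work, as an engineer would, in place of code of your own. Each camera call takes 0.05 s, during which the arm holds its last target. There are 200 camera calls.

## Task

Post the bronze bush that stands on the ledge into the reject box: push the red self-closing flap open with one finger and hold it aside, and with the other finger push the bush along the ledge, past the open flap, so that it drops off the ledge's end into the box while the flap is still held. The bush itself must not shove the flap and must not be gripped or lifted; then withdraw so that the flap swings fully shut, and leave the cylinder, the jar and the flange standing near the box where they are.

Things in the scene. Friction and masses are not known exactly. Their poses are not given: they have to be found in the camera images.
- reject_box: Grey reject box, fixed, 250 long (x), 168 wide (y), 109 high (all in mm). Origin: on the plate under the hinge line in x, mid-width in y; x points from the ledge into the box, y left, z up. In this frame: flat ledge x -92 to 64, top at z = 62, side lips 6 high at y = +-80. Left wall (y 78 to 84, up to z = 106) runs from x = -2 to the back at x = 156
- ledge_end (a point): Middle of the ledge's end edge, box frame (64, 0, 62); beyond it is a well: x 64 to 150, y -78 to 78, floor z = 7, walls up to z = 106, red hood over it (z 106 to 109) only beyond x = 128. No lintel: downward fingers pass in from above, gripper body above z = 110. Jamb: x 70 to 75, y -79 to -48, z 62 to 106. Steel guide fence on the ledge: x -92 to 72, y -52 to -48, 14 high
- flap_hinge (a point): Foot of the flap's upright hinge on the ledge, box frame (0, 62, 62). Steel post of 5 radius, knuckles 6.5, to z = 108. A finger pushing the flap 15 to 25 to the right of this axis opens it well before a bush pushed level with it, farther right, gets there
- flap_edge (a point): Middle of the flap's free edge; moves with the flap. The flap is an upright red plate 4 thick, 130 long from hinge axis to free edge, from z = 65 to z = 105 in the box frame. Shut, it slants 35 degrees away from the robot: free edge at x = 75, y = -44.5 in the box frame, z = 85
- flap (a joint): Angle of the flap about its hinge, rad: 0 shut, grows as it is pushed into the box (counter-clockwise from above), at most 1.05; it cannot swing towards the robot. A spring (0.18 N m shut, 0.28 N m fully open) and a damper close it within about half a second when let go
- bush: Bronze bush (a short upright tube), 28 outside diameter, 27 high, 0.06 kg or so, loose, standing on the ledge in front of the flap's far (right) half, just left of the guide fence: box-frame x -35 to 15, y -31 to -14. Origin: centre of its underside, z up as it stands
- cylinder_square: Ground steel cylinder with black cap, 38 diameter, 80 high, stands on the plate to the left of the box; leave it alone. Origin: centre of its underside
- white_jar: White screw-top jar, 48 diameter, 62 high, on the plate to the left of the box, beyond the cylinder; leave it alone. Origin: centre of its underside
- part_flange: Turned steel flange, 64 diameter, 26 high, on the plate to the left of the box; leave it alone. Origin: centre of its underside

How it is judged:
By the outcome, as a careful person would: the job done as asked, in the order asked, and still so for the second after the job is handed in, with the robot touching nothing.
It also fails if it takes over 34 s, if anything falls off the work surface, if the arm or the gripper's body presses on something with over 40 N, if the wrist force passes 120 N, or if a joint passes its speed limit or range.

## Working session

There is one attempt and no reset: what is moved stays moved. The work goes in short steps, Python scripts to look and compute and a tool call to move; the robot and the scene stay as the last step left them, time stands still between calls to the robot, and variables do not carry over. Pictures are saved under pics/ and viewed, at most 10 in all, crops included, and the job is handed in when it is done.

```bash
ls; mkdir -p pics; cat > h.py <<'E'
import numpy as np, cv2
from scipy.spatial.transform import Rotation as R
def ray(c,u,v):
    K=c["K"];p=cv2.undistortPoints(np.array([[[u,v]]],float),np.array(K,float),np.array([c["k1"],0,0,0,0.]))[0,0]
    o=np.array(c["orientation"],float); M=R.from_euler('xyz',o).as_matrix() if o.shape==(3,) else o
    d=M@np.array([p[0],p[1],1]);return np.array(c["position"],float),d/np.linalg.norm(d)
def onz(c,u,v,z):
    p,d=ray(c,u,v);return p+d*(z-p[2])/d[2]
def tri(c1,a,c2,b):
    p,d=ray(c1,*a);q,e=ray(c2,*b)
    s=np.linalg.lstsq(np.c_[d,-e],q-p,rcond=None)[0];x=p+d*s[0];y=q+e*s[1]
    return (x+y)/2,np.linalg.norm(x-y)
E
python3 - <<'E'
from cell import get_obs,vision
import cv2,pickle
d={}
for n in("side","top"):
    c=vision.read_camera(n);d[n]=c;cv2.imwrite(f"pics/{n}0.png",cv2.resize(c["color"][:,:,::-1],(768,576),interpolation=cv2.INTER_CUBIC))
    print(n,c["K"],c["k1"],c["position"],c["orientation"])
pickle.dump(d,open("cam0.pkl","wb"));print(get_obs())
E
```

```text
pics
side [[474.02914723   0.         255.27252177]
 [  0.         474.02914723 191.23189175]
 [  0.           0.           1.        ]] -0.12985672641521476 [ 451.96904069 -784.6341443   590.16382379] [-2.20464417  0.00705558 -0.17768977]
top [[427.69698508   0.         259.22794781]
 [  0.         427.69698508 185.2901078 ]
 [  0.           0.           1.        ]] -0.15036082642246298 [382.46840457 -82.78627777 984.83103119] [-2.94050356  0.0053804  -1.57693412]
{'clock': 0.1, 'joint_pos': array([ 1.02501379e+00,  2.87113233e-01,  1.57806733e+00,  4.90462494e-06,
        1.27859867e+00, -1.49974146e-01]), 'dq': array([-9.33676476e-04,  1.35710393e-05, -5.50010332e-03, -1.83553819e-03,
       -2.51458246e-03,  7.30519453e-04]), 'joint_torque': array([ 9.31156319e-04, -4.07293653e+01, -2.93700117e+01, -1.41523769e-04,
        3.38651065e-03, -2.80943908e-06]), 'tcp_pos': array([259.88503294, 622.30492257, 230.04150746]), 'orientation': array([-3.13943132e+00, -3.31343284e-04,  2.74578249e+00]), 'force': array([-0.01063221, -0.17327895, -0.36746993]), 'torque': array([ 0.01887437,  0.03710996, -0.0428984 ]), 'gripper_force': 0.0, 'gripper_width': 85.39133089150683}
```

View pics/side0.png

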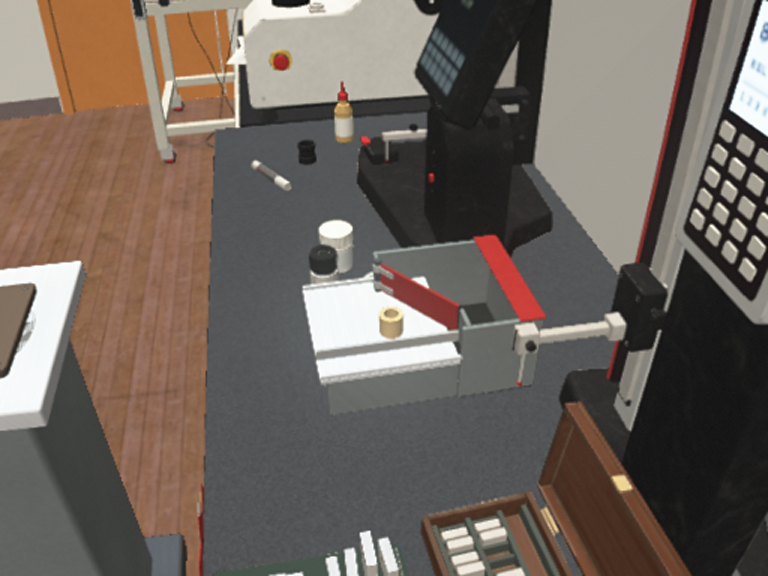

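View pics/top0.png

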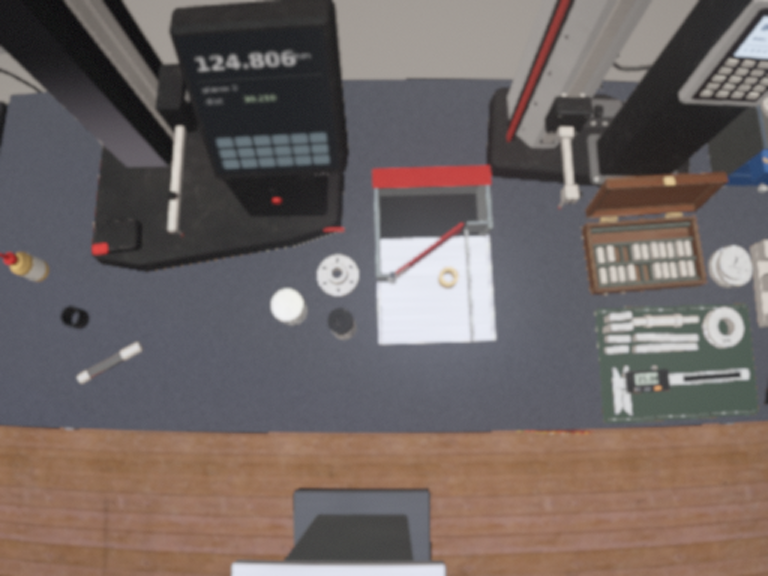

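The side view shows the box with the bush at display (391,322), the flap from (383,275) to (457,320) and the front ledge edge at the left. In the top view the ledge spans (378–496, 235–343), the bush is at (448,278) and the flap runs from (388,277) to (464,225). The cylinder, jar and flange are to the left. I'll zoom in to get corner pixels.

```bash
python3 - <<'E'
import pickle,cv2
from h import *
d=pickle.load(open("cam0.pkl","rb"))
for n,(a,b,c,e),s in(("top",(240,100,340,240),4),("side",(195,150,375,285),4)):
    im=cv2.resize(d[n]["color"][b:e,a:c,::-1],None,fx=s,fy=s,interpolation=cv2.INTER_CUBIC)
    for u in range((a//20+1)*20,c,20):
        cv2.line(im,((u-a)*s,0),((u-a)*s,6),(0,255,0),1);cv2.putText(im,str(u),((u-a)*s-12,18),0,.4,(0,255,0),1)
    for v in range((b//20+1)*20,e,20):
        cv2.line(im,(0,(v-b)*s),(6,(v-b)*s),(0,255,0),1);cv2.putText(im,str(v),(8,(v-b)*s+4),0,.4,(0,255,0),1)
    cv2.imwrite(f"pics/{n}c.png",im)
    hsv=cv2.cvtColor(d[n]["color"][b:e,a:c],cv2.COLOR_RGB2HSV)
    for nm,lo,hi in(("bush",(12,70,80),(32,255,255)),("red",(170,120,60),(180,255,255)),("red0",(0,120,60),(8,255,255))):
        m=cv2.inRange(hsv,lo,hi);N,L,S,C=cv2.connectedComponentsWithStats(m)
        for i in range(1,N):
            if S[i,4]>25: print(n,nm,S[i,:2]+[a,b],S[i,2:],C[i]+[a,b])
for u,v in((160,260),(340,260),(175,230),(568,200),(340,322),(288,305),(337,275)): print(u,v,[onz(d["top"],u/1.5,v/1.5,z)[:2].round() for z in(0,80,250)])
E
```

```text
top red [295 149] [14 11 39] [301.66666667 153.69230769]
top red0 [249 110] [ 79  15 963] [287.90965732 117.60436137]
side bush [253 205] [ 15  20 245] [260.13061224 214.91836735]
side red0 [315 156] [  49   58 1022] [339.12622309 185.04892368]
side red0 [254 176] [ 52  44 817] [281.7747858  198.91187271]
160 260 [array([615., 290.]), array([596., 260.]), array([556., 195.])]
340 260 [array([613.,  -2.]), array([594.,  -8.]), array([554., -22.])]
175 230 [array([665., 268.]), array([642., 240.]), array([593., 179.])]
568 200 [array([ 711., -371.]), array([ 684., -348.]), array([ 627., -298.])]
340 322 [array([514.,  -3.]), array([503.,  -9.]), array([481., -23.])]
288 305 [array([541.,  79.]), array([528.,  66.]), array([501.,  38.])]
337 275 [array([589.,   3.]), array([572.,  -4.]), array([536., -19.])]
```

View pics/topc.png

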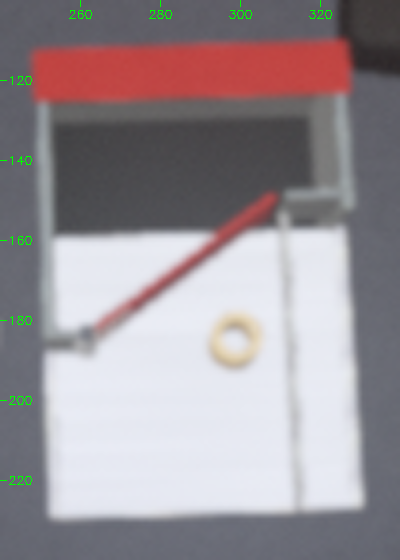

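View pics/sidec.png

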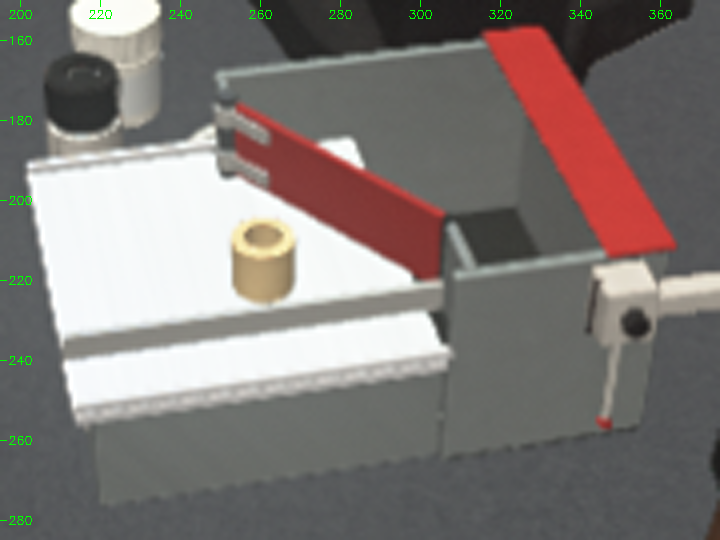

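```bash
cat > m.py <<'E'
import pickle
from h import *
from scipy.optimize import least_squares
d=pickle.load(open("cam0.pkl","rb"));t,s=d["top"],d["side"]
P={"fl":((50,519),(27,166),(-92,82,68)),"fr":((364,508),(77,411),(-92,-82,68)),"hoodFL":((36,101),(485,33),(128,84,109)),"hoodFR":((350,95),(607,252),(128,-84,109)),
"hoodBR":((348,40),(674,245),(156,-84,109)),"hoodBL":((32,50),(543,28),(156,84,109)),"hinge":((83,342),(226,88),(0,62,108)),"edge":((275,195),(443,213),(75,-44.5,105)),"bush":((235,340),(263,234),None)}
W={};
for k,(a,b,m) in P.items():
    a=(240+a[0]/4-.4,100+a[1]/4-.4);b=(195+b[0]/4-.4,150+b[1]/4-.4)
    W[k],e=tri(t,a,s,b);print(k,W[k].round(1),"gap",round(e,1),"top-ray@z",onz(t,*a,m[2] if m else 89)[:2].round(1),"side-ray@z",onz(s,*b,m[2] if m else 89)[:2].round(1))
ks=[k for k in P if P[k][2]];M=np.array([P[k][2] for k in ks],float);X=np.array([W[k] for k in ks])
f=lambda q:(M@R.from_euler('z',q[3]).as_matrix().T+q[:3]-X)
r=least_squares(lambda q:f(q).ravel(),[550,-130,0,0],loss='soft_l1',f_scale=2);q=r.x
print("box",q.round(3));print(dict(zip(ks,f(q).round(1).tolist())))
print("bush in box",R.from_euler('z',-q[3]).apply(W["bush"]-q[:3]).round(1))
for n,a,b in(("gaugeL tip",(175,228),(388,135)),("panel",(225,180),(418,75)),("gaugeR",(568,200),(523,340))):
    print(n,tri(t,(a[0]/1.5,a[1]/1.5),s,(b[0]/1.5,b[1]/1.5)))
E
python3 m.py
```

```text
fl [474.2 -63.   66. ] gap 2.0 top-ray@z [473.  -63.1] side-ray@z [475.1 -65.6]
fr [ 479.  -232.5   66.6] gap 2.8 top-ray@z [ 477.4 -232.3] side-ray@z [ 480.3 -233.8]
hoodFL [695.  -57.1 109.7] gap 1.6 top-ray@z [694.4 -57. ] side-ray@z [696.2 -55.8]
hoodFR [ 697.2 -226.9  110.8] gap 1.6 top-ray@z [ 697.  -227.1] side-ray@z [ 698.9 -224.7]
hoodBR [ 727.4 -227.1  110.5] gap 1.5 top-ray@z [ 728.8 -227.5] side-ray@z [ 727.4 -225.5]
hoodBL [724.9 -54.9 107.7] gap 1.1 top-ray@z [723.8 -54.9] side-ray@z [724.8 -56.6]
hinge [564.2 -81.6 110.2] gap 5.9 top-ray@z [561.6 -81.5] side-ray@z [567.8 -77.5]
edge [ 641.1 -184.7  107. ] gap 0.2 top-ray@z [ 641.9 -184.9] side-ray@z [ 641.8 -182.2]
bush [ 567.4 -162.9   89.2] gap 2.9 top-ray@z [ 566.  -162.8] side-ray@z [ 568.9 -162.2]
box [ 5.68183e+02 -1.44102e+02  5.77000e-01  2.10000e-02]
{'fl': [0.3, -1.1, 2.6], 'fr': [-1.0, 4.4, 2.0], 'hoodFL': [-0.6, -0.2, -0.1], 'hoodFR': [0.8, 1.6, -1.2], 'hoodBR': [-1.4, 2.3, -0.9], 'hoodBL': [-2.5, -1.9, 1.9], 'hinge': [2.7, -0.5, -1.6], 'edge': [3.0, -2.3, -1.4]}
bush in box [ -1.2 -18.7  88.7]
gaugeL tip (array([634.36025519, 222.26363845, 129.41909112]), np.float64(6.492835160605869))
panel (array([655.87576315, 117.25257773, 260.90825271]), np.float64(6.985529045559409))
gaugeR (array([ 658.52698159, -322.98258802,  166.95242171]), np.float64(6.760084700293816))
```

The two views agree: box origin is about (568, -144, 0) with yaw of about 0.024, and the heights check out (66–68, 109, 89). The bush is at box (-1, -19). I'll set the gripper to 40 mm, square it up and carry it over high above the box.

The manual's scale: shifts go in shares of 400 mm and turns go in shares of 4 rad. Converting my numbers, -46 mm / 400 = -0.115, -40 mm / 400 = -0.1, -0.14 rad / 4 = -0.035.

Emit:
hand_motion(
  increments=[
    [0,0,-0.035,0,0,0,40],
    [0,0,-0.035,0,0,0,40],
    [0,0,-0.035,0,0,0,40],
    [0,0,0,-0.03,-0.1,0,40],
    [0,0,0,-0.0375,-0.115,0,40],
    [0,0,0,-0.0375,-0.115,0,40],
    [0,0,0,-0.0375,-0.115,0,40],
    [0,0,0,-0.0375,-0.115,0,40],
    [0,0,0,-0.0375,-0.115,0,40],
    [0,0,0,-0.0375,-0.115,0,40],
  ],
  grip_force=60,
)

```text
clock: 1.1
tcp_pos: [369.7, 307.5, 230.9]
orientation: [-3.141, -0.0, -3.117]
force: [1.0, -0.6, 0.7]
gripper_width: 39.8
gripper_force: 0.0
```

Emit:
hand_motion(
  increments=[
    [0,0,0,-0.0375,-0.115,0,40],
    [0,0,0,-0.0375,-0.115,0,40],
    [0,0,0,-0.0375,-0.115,0,40],
    [0,0,0,-0.0375,-0.115,0,40],
    [0,0,0,-0.0375,-0.115,0,40],
    [0,0,0,-0.0375,-0.115,0,40],
    [0,0,0,-0.0375,-0.115,0,40],
    [0,0,0,-0.0375,-0.115,0,40],
    [0,0,0,0,0,0,40],
    [0,0,0,0,0,0,40],
  ],
)

```text
clock: 2.1
tcp_pos: [498.4, -56.5, 230.7]
orientation: [3.141, -0.001, -3.12]
force: [-0.2, 0.7, -0.1]
gripper_width: 40.0
gripper_force: 0.0
```

```bash
cat > w.py <<'E'
from h import *
from cell import get_obs
o=get_obs();B=R.from_euler('z',.024)
print("t",o["clock"],"box",B.inv().apply(o["tcp_pos"]-[568,-144,0]).round(1),"yawerr",(R.from_euler('xyz',[np.pi,0,np.pi+.024]).inv()*R.from_euler('xyz',o["orientation"])).as_rotvec().round(4),"w",round(o["gripper_width"],1),"F",o["force"].round(1))
E
python3 w.py
```

```text
t 2.1 box [-67.4  89.1 230.7] yawerr [-0.0009  0.0015  0.0024] w 40.0 F [-0.2  0.7 -0.1]
```

In the tool's units: 45 mm / 400 = 0.1125, -41 mm / 400 = -0.1025.

Emit:
hand_motion(
  increments=[
    [0,0,0,-0.0275,-0.1025,0,40],
    [0,0,0,-0.0275,-0.1025,0,40],
    [0,0,0,0,0,0.1,40],
    [0,0,0,0,0,0.1125,40],
    [0,0,0,0,0,0.1125,40],
    [0,0,0,0,0,0,40],
    [0,0,0,0,0,0,40],
  ],
)

```text
clock: 2.8
tcp_pos: [522.3, -135.7, 101.3]
orientation: [3.141, -0.002, -3.116]
force: [1.5, -0.7, 0.1]
gripper_width: 39.9
gripper_force: 0.0
```

```bash
python3 w.py; python3 - <<'E'
from cell import vision
import cv2,pickle,numpy as np
d={n:vision.read_camera(n) for n in("side","top")};pickle.dump(d,open("cam1.pkl","wb"))
a=cv2.resize(d["side"]["color"][140:285,195:355,::-1],None,fx=2.5,fy=2.5,interpolation=cv2.INTER_CUBIC)
b=cv2.resize(d["top"]["color"][100:245,190:350,::-1],None,fx=2.5,fy=2.5,interpolation=cv2.INTER_CUBIC)
cv2.imwrite("pics/s1.png",np.hstack([a,b]))
E
```

```text
t 2.8 box [-45.5   9.4 101.3] yawerr [-0.001   0.0017 -0.0019] w 39.9 F [ 1.5 -0.7  0.1]
```

View pics/s1.png

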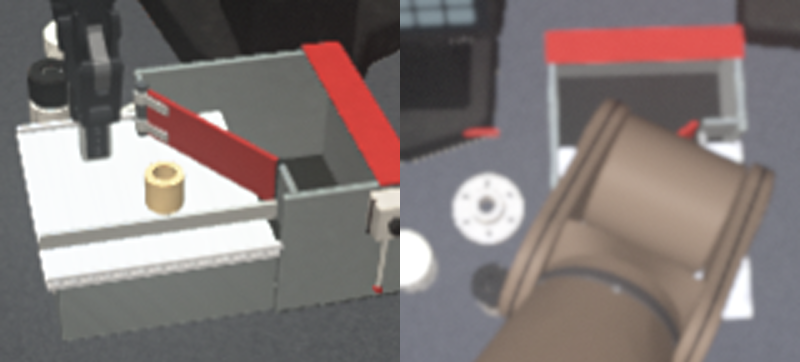

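The side view shows the right finger's tip edge running from (83,160) to (111,157) in the crop, over the ledge and behind the bush. The arm hides the top view. I'll work out the true tip height and x.

```bash
python3 - <<'E'
import pickle
from h import *
c=pickle.load(open("cam1.pkl","rb"))["side"];B=R.from_euler('z',.024).inv()
for u,v in((83,160),(111,157),(97,158)):
    p,d=ray(c,195+u/2.5-.3,140+v/2.5-.3);p=B.apply(p-[568,-144,0]);d=B.apply(d)
    for y in(-11,-25): print(u,v,(p+d*(y-p[1])/d[1]).round(1))
E
```

```text
83 160 [-53.7 -11.  101.8]
83 160 [-55.5 -25.  112.7]
111 157 [-34.6 -11.  101.2]
111 157 [-36.8 -25.  112.2]
97 158 [-44.2 -11.  101.9]
97 158 [-46.1 -25.  112.8]
```

In the tool's units: 15 mm / 400 = 0.0375, 12 mm / 400 = 0.03.

Emit:
hand_motion(
  increments=[
    [0,0,0,0,-0.005,0.0375,46],
    [0,0,0,0,0,0.03,46],
    [0,0,0,0,0,0.02,46],
    [0,0,0,0,0,0,46],
    [0,0,0,0,0,0,46],
  ],
  grip_force=80,
)

```text
clock: 3.4
tcp_pos: [522.5, -139.0, 65.9]
orientation: [3.141, -0.001, -3.117]
force: [-0.2, 0.3, -0.4]
gripper_width: 45.8
gripper_force: 0.0
```

```bash
python3 w.py; python3 - <<'E'
from cell import vision
import cv2,pickle,numpy as np
d={n:vision.read_camera(n) for n in("side",)};pickle.dump(d,open("cam2.pkl","wb"))
cv2.imwrite("pics/s2.png",cv2.resize(d["side"]["color"][160:250,195:325,::-1],None,fx=5,fy=5,interpolation=cv2.INTER_CUBIC))
E
```

```text
t 3.4 box [-45.4   6.1  65.9] yawerr [-0.0004  0.0008 -0.0001] w 45.8 F [-0.2  0.3 -0.4]
```

View pics/s2.png

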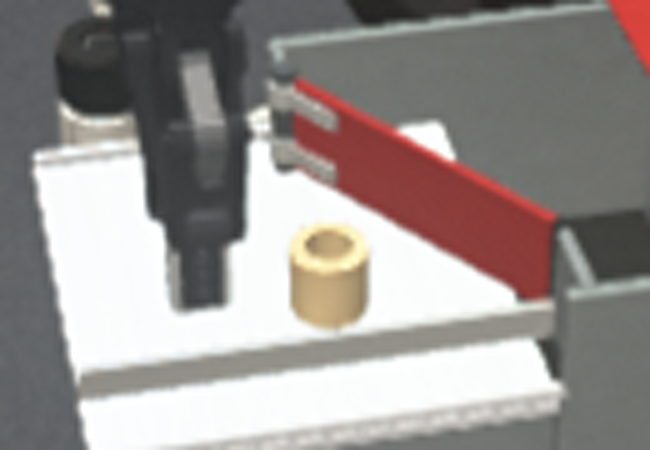

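The right finger's tip at (200,308) stands just above the ledge, behind the bush at (329,285), and the flap is untouched. I'll nudge 2 mm left and then push gently, in stages.

In the tool's units: -7 mm / 400 = -0.0175, -6 mm / 400 = -0.015.

Emit:
hand_motion(
  increments=[
    [0,0,0,0,0.005,0,46],
    [0,0,0,-0.015,0,0,46],
    [0,0,0,-0.015,0,0,46],
    [0,0,0,-0.015,0,0,46],
    [0,0,0,-0.015,0,0,46],
    [0,0,0,-0.015,0,0,46],
    [0,0,0,-0.0175,0,0,46],
    [0,0,0,-0.0175,0,0,46],
    [0,0,0,-0.0175,0,0,46],
    [0,0,0,-0.0175,0,0,46],
  ],
)

```text
clock: 4.45
tcp_pos: [575.2, -135.6, 64.7]
orientation: [3.14, -0.018, -3.112]
force: [-18.0, -2.7, 6.1]
gripper_width: 45.8
gripper_force: 8.5
```

```bash
python3 w.py; python3 - <<'E'
from cell import vision
import cv2
c=vision.read_camera("side")
cv2.imwrite("pics/s3.png",cv2.resize(c["color"][160:250,195:325,::-1],None,fx=5,fy=5,interpolation=cv2.INTER_CUBIC))
E
```

```text
t 4.45 box [ 7.4  8.2 64.7] yawerr [-0.0011  0.0178 -0.0058] w 45.8 F [-18.   -2.7   6.1]
```

View pics/s3.png

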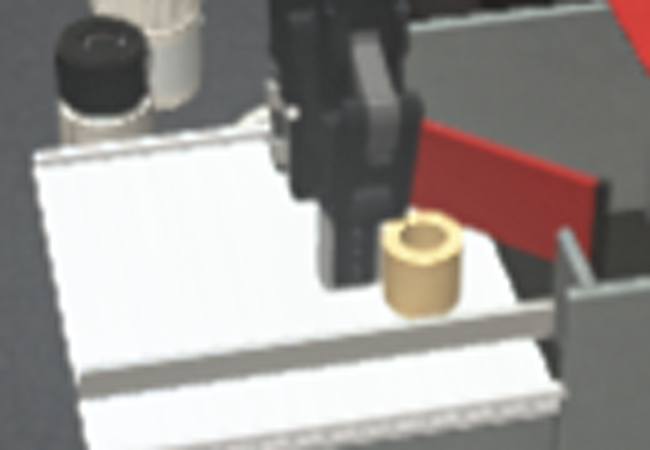

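The flap is opening ahead of the bush, with its free edge at (600,230). The bush at (422,265) sits against the right finger and is well clear of the flap. I'll push on over the edge and hold there.

In the tool's units: -7 mm / 400 = -0.0175, -4 mm / 400 = -0.01.

Emit:
hand_motion(
  increments=[
    [0,0,0,-0.0175,0,0,46],
    [0,0,0,-0.0175,0,0,46],
    [0,0,0,-0.0175,0,0,46],
    [0,0,0,-0.0175,0,0,46],
    [0,0,0,-0.0175,0,0,46],
    [0,0,0,-0.0175,0,0,46],
    [0,0,0,-0.0175,0,0,46],
    [0,0,0,-0.0175,0,0,46],
    [0,0,0,-0.01,0,0,46],
    [0,0,0,0,0,0,46],
  ],
)

```text
clock: 5.5
tcp_pos: [641.6, -134.5, 66.3]
orientation: [-3.141, 0.002, -3.118]
force: [0.1, -2.7, -1.5]
gripper_width: 45.7
gripper_force: 1.6
```

```bash
python3 w.py; python3 - <<'E'
from cell import vision
import cv2
c=vision.read_camera("side")
cv2.imwrite("pics/s4.png",cv2.resize(c["color"][140:250,195:355,::-1],None,fx=4.5,fy=4.5,interpolation=cv2.INTER_CUBIC))
E
```

```text
t 5.5 box [73.8  7.8 66.3] yawerr [ 0.0007 -0.0016 -0.    ] w 45.7 F [ 0.1 -2.7 -1.5]
```

View pics/s4.png

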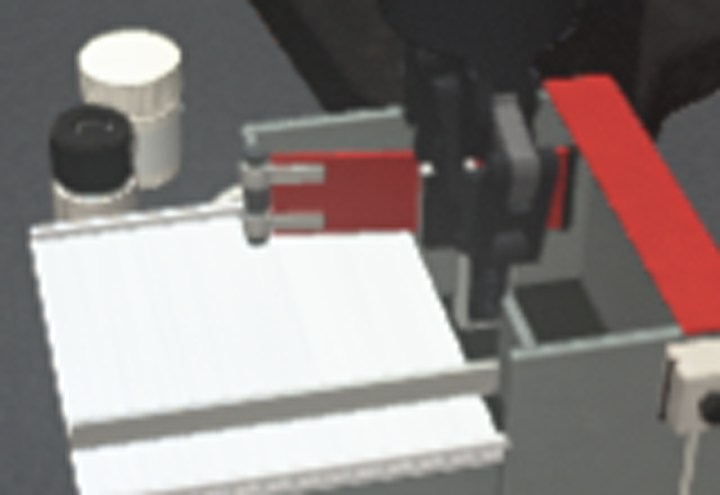

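The bush has left the ledge and dropped into the well, with the flap still held wide open against the left finger. I'll withdraw straight back along the ledge and then lift.

In the tool's units: 12 mm / 400 = 0.03, 6 mm / 400 = 0.015.

Emit:
hand_motion(
  increments=[
    [0,0,0,0.015,0,0,46],
    [0,0,0,0.03,0,0,46],
    [0,0,0,0.03,0,0,46],
    [0,0,0,0.03,0,0,46],
    [0,0,0,0.03,0,0,46],
    [0,0,0,0.03,0,0,46],
    [0,0,0,0.03,0,0,46],
    [0,0,0,0.03,0,0,46],
    [0,0,0,0.03,0,0,46],
    [0,0,0,0.03,0,0,46],
  ],
)

```text
clock: 6.55
tcp_pos: [525.6, -136.5, 66.2]
orientation: [3.141, -0.0, -3.117]
force: [0.1, -0.0, 0.5]
gripper_width: 45.7
gripper_force: 0.0
```

Emit:
hand_motion(
  increments=[
    [0,0,0,0.02,0,0,46],
    [0,0,0,0,0,-0.075,46],
    [0,0,0,0,0,-0.1125,46],
    [0,0,0,0,0,-0.1125,46],
    [0,0,0,0,0,-0.075,46],
    [0,0,0,0.025,0.1,0,46],
    [0,0,0,0.025,0.1125,0,46],
    [0,0,0,0.025,0.1125,0,46],
    [0,0,0,0.025,0.1125,0,46],
    [0,0,0,0,0.1125,0,46],
  ],
)

```text
clock: 7.55
tcp_pos: [471.9, 83.3, 216.4]
orientation: [3.141, 0.0, -3.118]
force: [0.6, 0.0, 0.3]
gripper_width: 46.2
gripper_force: 0.0
```

Emit:
hand_motion(
  increments=[
    [0,0,0,0,0.1125,0,46],
    [0,0,0,0,0.1125,0,46],
    [0,0,0,0,0.1125,0,46],
    [0,0,0,0,0.1125,0,46],
    [0,0,0,0,0,0,46],
    [0,0,0,0,0,0,46],
    [0,0,0,0,0,0,46],
  ],
)

```text
clock: 8.25
tcp_pos: [468.9, 260.9, 216.1]
orientation: [-3.141, -0.0, -3.118]
force: [0.0, -0.1, -0.3]
gripper_width: 45.6
gripper_force: 0.0
```

```bash
python3 w.py; python3 - <<'E'
from cell import vision
import cv2,numpy as np
s=vision.read_camera("side")["color"];t=vision.read_camera("top")["color"]
a=cv2.resize(s[140:285,195:355,::-1],None,fx=2.5,fy=2.5,interpolation=cv2.INTER_CUBIC)
b=cv2.resize(t[100:245,180:340,::-1],None,fx=2.5,fy=2.5,interpolation=cv2.INTER_CUBIC)
cv2.imwrite("pics/s5.png",np.hstack([a,b]))
E
```

```text
t 8.25 box [-89.4 407.2 216.1] yawerr [0.0005 0.0004 0.0005] w 45.6 F [ 0.  -0.1 -0.3]
```

View pics/s5.png

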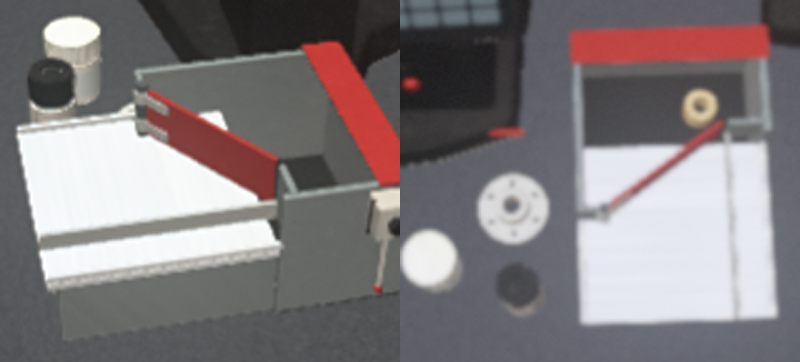

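The bush is on the well floor at (700,107), the flap is shut as at the start, and the cylinder, jar and flange haven't moved.

```bash
python3 -c "from cell import robot;print(robot.job_done())"
```

```text
the job is handed in; nothing more can be done
None
```

The bush is in the reject box's well, the flap is fully shut, the cylinder, jar and flange are where they were, and I handed the job in at about 8.4 s.

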